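# Set up a well plate for filling: slide the pot, peel off the clinging cover

## Robot

A 6-joint arm with a two-finger parallel gripper is mounted at the origin on a cart in front of the work surface, level with it; the furniture and walls round the work are solid. World frame = base frame: x ahead of the robot, y to its left, z up, the work surface at z = 0. Lengths are in m, angles in rad, forces in N, time in s.
With the tool pointing down it reaches from about 0.375 to 0.925 m from the base axis. Payload 5.7 kg.
Tool frame: the origin (TCP) lies midway between the tips of the shut fingers; the grasp point (between the pads) lies 19 mm behind it; z points along the fingers, y is the line along which they close (so a half turn about z gives the same grasp; the last joint's range is limited). The gripper opens to 85 mm and grips with 20 to 120 N. Pads are 22 mm wide; open, the fingers measure 114 mm over their backs; the gripper's body (76 mm by 85 mm) begins 54 mm behind the grasp point. The pads swing forward as they close: fully open they stand 13 mm farther back than shut.
Start: joints at [1.226, 0.359, 1.51, -0, 1.272, -0.115], TCP at [0.137, 0.584, 0.231] pointing down, gripper open.
Joint ranges: [-2.97, 2.97], [-1.01, 2.36], [0.21, 2.38], [-0.96, 4.11], [0.2, 2.71], [-2.98, 2.98]. Speed limits (rad/s): [2.39, 2.39, 3.14, 3.14, 3.14, 3.14].

## Interface

Orientations are given as a unit quaternion [x, y, z, w].
In Python, from rig import bot gives the robot as it stands.
- The arm moves only by the tool arm_command, never from a script. Its arguments are lists of equal length, an entry for each row: "delta_pos": the shift along the tool's x, y, z in m, a list of three; "twist": the turn about the tool's z in degrees. A call has exactly 8 rows; each row is the pose to reach, as a shift and turn from the pose commanded when the call began, along the tool's axes at that moment; what a row does not reach only later rows make up. A row lasts 1/10 s, in which the tool goes at most 50 mm and 8.59 degrees, less where a joint would pass 70% of its speed; a pose out of reach is approached as far as the arm can. A call with a gripper value outside its range is refused whole. "grip" is the finger opening in m, from 0 to 0.0854, set as the call begins (left out, the last holds). The fingers move at their own pace and stop on an object; the grip force is fixed at half the most. Time passes only in rows, so rows that repeat a pose let the fingers close, or fill a call up. It gives the time, the measured TCP pose, the force, the opening and the grip force at its end, in the units of the state.
- bot.sense(): the state, without advancing time (a new reading comes with each control period).
- bot.read_camera(name): name is "scene" or "top"; returns the picture (420x560x3 uint8, blue, green, red); there is no depth.
- bot.get_calibration(name): a dict with "fx", "fy", "cx", "cy" (pixels), "world_to_cam" (4x4, takes a point from world to camera coordinates). Camera axes: x right, y down, z forward; pixel columns grow to the right and rows downward; lengths in m; the calibration is good to about 2 mm. A picture is of the moment at which its call begins. get_calibration takes no time and is no camera call.
- bot.finish_job(): hands the job in; it is judged then, once.
The state is a dict: "time": time; "joints": joint angles; "qd": joint speeds; "joint_efforts": joint torques, N m; "tcp_pos": TCP position; "ee_rot": TCP orientation; "force": force on the tool from outside, world axes, zero at the start; "wrist_torque": the same for the moment, N m; "gripper_width": opening from 0.0 (shut) to 1.0 (fully open); "grip_force": force on a finger pad.
Only numpy, scipy, OpenCV 4.12 (cv2) and the standard library are available. Lean on these libraries where they do the work, as an engineer would, in place of code of your own. Each camera call takes 0.05 s, during which the arm holds its last target. There are 200 camera calls.

## Task

I am about to pipette from the white pot into the upper of the two stacked plates. Slide the open pot sideways over the stirrer top, without lifting or tipping it, until it stands fully inside the green ring, and let go of it; then grip the upper plate's cover by the lug at its corner and peel it off corner first: that corner comes well up while the opposite corner still rests on the plate, because the cover clings and can otherwise drag the plate up out of its stacker. Leave everything else where it is, and finish still holding the cover by its lug, right side up, level, square and straight over its plate, about a hand's breadth (100 mm) above it, to shield the open wells while I work.

Things in the scene. Friction and masses are not known exactly. Their poses are not given: they have to be found in the camera images.
- stirrer: flat white two-place magnetic stirrer, fixed to the worktop; 104 mm deep (its x), 222 mm long (its y), top face 30 mm above the worktop. Origin: centre of its underside, on the worktop. The two ring marks lie on its top at y = -53 and +53 mm, x = 0; which ring is at which end changes
- stir_mark: green ring printed on the stirrer top (inner diameter 92 mm, a small green cross and circle in its middle): the stirring place, where the pot must go. Origin: the centre of the ring, on the stirrer top. It is flat, the pot slides over it
- rest_mark: thin grey ring printed on the stirrer top (inner diameter 92 mm): the resting place, where the pot stands at the start. Origin: its centre, on the stirrer top
- pot: open white plastic pot with a blue foot ring, 74 mm across, 85 mm high, 0.1 to 0.2 kg, walls 72 mm across outside and 58 mm inside, standing on the stirrer. Origin: centre of its underside; z up, rim at z = 85 mm. Its wall (7 mm) can be pinched from above, one finger inside and one outside, anywhere round the rim
- stacker: dark grey plate stacker fixed to the worktop, base 110 x 152 mm, with six upright guides (38 mm high) round a stack of two plates. The lower plate with its own cover (top 28 mm above the worktop) is part of it and does not move. Origin: centre of its underside, on the worktop; x along the short, y along the long side of the plates
- plate: upper six-well plate, light grey, foot 85 (x) x 128 mm (y), 20 mm high, 0.27 kg, loose between the guides (1 mm play). Origin: centre of its underside, 28 mm above the worktop. Four springy nibs in its long sides, at y = 5 and -52 mm, press on the cover's skirt; each holds with about 1 N until the skirt there has risen 6 mm: pulled straight up, the cover can drag the plate along
- cover: translucent blue rigid cover of the upper plate, 84 (x) x 126 mm (y), 0.04 kg: a flat top 2 mm thick with a skirt 7 mm deep that reaches down over the plate. Origin: centre of the skirt's lower edge; z up, flat top at z = 9 mm. Seated, the origin is 13 mm above the plate's and the axes are the plate's. Wider than most grippers open: take it by the lug
- lug (a point): point in the cover's grip lug: an opaque dark blue upright block across the cover's -x +y corner, 9 mm thick, 26 mm wide, 21 mm high above the flat top. The point is at (-33, 54, 20) mm in the cover's frame, 11 mm above the flat top. The fingers close on the thickness, along the cover's direction (-1, 1, 0); the width lies along (1, 1, 0). Axes of the cover
- far_corner (a point): the corner of the cover diagonally across from the lug, at the lower outer edge of the skirt, (42, -63, 0) mm in the cover's frame, 148 mm from the lug; about this corner the cover tips when the lug is raised
- timer: white laboratory timer, 42 x 68 x 54 mm, a bystander. Origin: centre of its underside
- pipette: white and orange piston pipette lying on the worktop, 230 mm long along its y, a bystander. Origin: under its middle
- tally: small white hand tally counter, 58 x 64 x 20 mm, a bystander. Origin: centre of its underside
- pen: black and white marker pen lying on the worktop, 135 mm long along its y, a bystander. Origin: under its middle
Not all that is in view belongs to the job. There is more than one size of the cover; the one meant has the size given above. Leave any orange look-alike of the pot alone.

How it is judged:
By the outcome, as a careful person would: the job done as asked, in the order asked, and still so for the second after the job is handed in, while the arm keeps its last pose, push and grip.
It also fails if it takes over 45 s, if anything falls off the work surface, if the arm or the gripper's body presses on something with over 40 N, if the wrist force passes 120 N, or if a joint passes its speed limit or range.

## Working session

There is one attempt and no reset: what is moved stays moved. The work goes in short steps, Python scripts to look and compute and a tool call to move; the robot and the scene stay as the last step left them, time stands still between calls to the robot, and variables do not carry over. Pictures are saved under pics/ and viewed, at most 10 in all, crops included, and the job is handed in when it is done.

Besides the shell and the picture viewer there is one more tool, called as name(argument=value, ...), one argument or row to a line, values as JSON. arm_command: Moves the arm, as the interface text tells. Its arguments: {"type":"object","properties":{"delta_pos":{"type":"array"},"twist":{"type":"array"},"grip":{"type":"number"}},"required":["delta_pos","twist"]}

```bash
mkdir -p pics; ls; python3 - <<'E'
from rig import bot
import cv2
for n in("scene","top"):
    cv2.imwrite(f"pics/{n}0.png",bot.read_camera(n))
    c=bot.get_calibration(n);print(n,c)
print(bot.sense())
E
```

```text
pics
scene {'fx': 516.9840737347256, 'fy': 516.9840737347256, 'cx': 283.35574364132884, 'cy': 210.14347180196035, 'world_to_cam': array([[ 0.86540937, -0.50106308,  0.00155193, -0.51633284],
       [-0.24298693, -0.42237872, -0.87324313,  0.16337531],
       [ 0.4382054 ,  0.75533569, -0.48728228,  1.49300591],
       [ 0.        ,  0.        ,  0.        ,  1.        ]])}
top {'fx': 391.6789669098268, 'fy': 391.6789669098268, 'cx': 281.4041464601074, 'cy': 206.74338110100436, 'world_to_cam': array([[-0.01760678, -0.9998373 ,  0.00392195, -0.04430176],
       [-0.98468015,  0.01665901, -0.17357266,  0.57226318],
       [ 0.17347909, -0.00691792, -0.98481326,  1.15664217],
       [ 0.        ,  0.        ,  0.        ,  1.        ]])}
{'time': 0.1, 'joints': array([ 1.22588666e+00,  3.59456793e-01,  1.51132824e+00, -1.71345189e-05,
        1.27246159e+00, -1.15132629e-01]), 'qd': array([ 0.00183711, -0.00103342, -0.00077075,  0.00054684, -0.00019744,
       -0.00015674]), 'joint_efforts': array([-4.61857653e-04, -5.28653884e+01, -2.79349887e+01, -2.86011764e-04,
        5.22297865e-03,  4.40268366e-05]), 'tcp_pos': array([0.1364843, 0.5836536, 0.2305219]), 'ee_rot': array([ 1.14633394e-01,  9.93407520e-01, -8.07072639e-04, -1.80580510e-04]), 'force': array([0.13114309, 0.14515213, 0.30983541]), 'wrist_torque': array([-0.01257444, -0.04243059,  0.00601614]), 'grip_force': 0.0, 'gripper_width': 0.9995954571737703}
```

View pics/scene0.png

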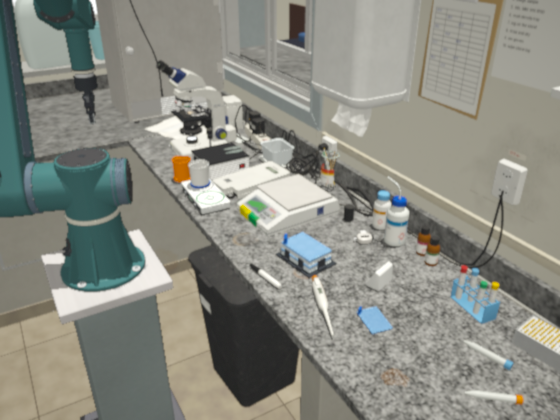

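View pics/top0.png

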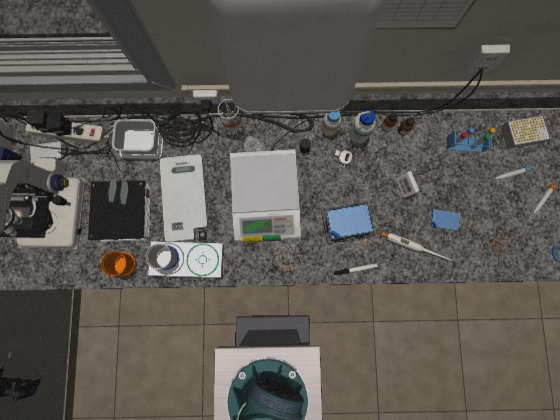

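The top view shows the stirrer at about (185,260), with the white pot at (164,258) and the green ring at (203,260). The orange pot at (118,264) is the look-alike. There are two blue covers: one on the dark stacker at (349,222), and a smaller one lying on the worktop at (446,219). The stacked one fits because it sits on a plate inside guides, and I'll confirm that in enlarged crops.

```bash
python3 - <<'E'
import cv2,numpy as np
t=cv2.imread("pics/top0.png");s=cv2.imread("pics/scene0.png")
f=lambda im,x,y,w,h,k:cv2.resize(im[y:y+h,x:x+w],None,fx=k,fy=k,interpolation=cv2.INTER_CUBIC)
a=f(t,140,230,100,60,4); b=f(t,315,195,100,60,4)
c=f(s,170,150,100,70,4);d=f(s,260,225,100,70,4)
cv2.imwrite("pics/crop1.png",np.vstack([np.hstack([a,b]),np.hstack([c,d])]))
E
```

```text
(no output)
```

View pics/crop1.png

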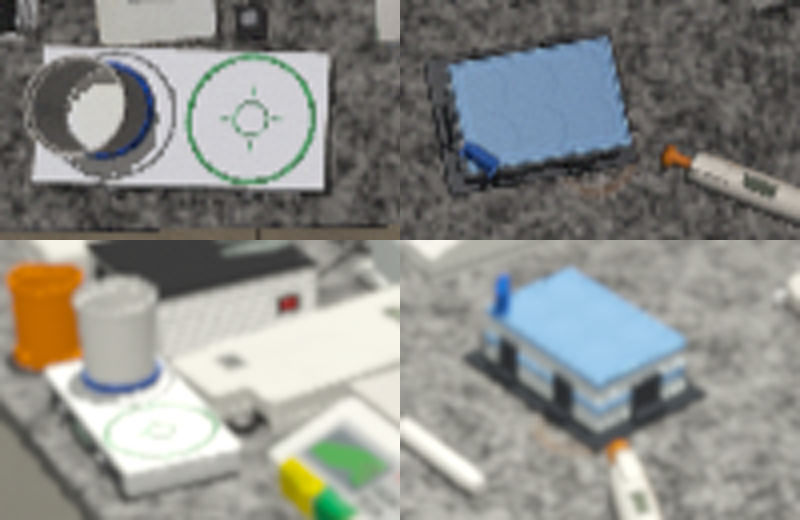

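```bash
cat >h.py <<'E'
import numpy as np
from rig import bot
C={n:bot.get_calibration(n) for n in("scene","top")}
def proj(n,P):
    c=C[n];q=np.atleast_2d(P)@c["world_to_cam"][:3,:3].T+c["world_to_cam"][:3,3]
    return np.c_[c["fx"]*q[:,0]/q[:,2]+c["cx"],c["fy"]*q[:,1]/q[:,2]+c["cy"]]
def unproj(n,px,z):
    c=C[n];M=c["world_to_cam"];R=M[:3,:3];o=-R.T@M[:3,3]
    px=np.atleast_2d(px);d=np.c_[(px[:,0]-c["cx"])/c["fx"],(px[:,1]-c["cy"])/c["fy"],np.ones(len(px))]@R
    return o+d*((z-o[2])/d[:,2])[:,None]
def rz(a):return np.array([[np.cos(a),-np.sin(a),0],[np.sin(a),np.cos(a),0],[0,0,1]])
E
python3 - <<'E'
from h import *
from scipy.optimize import least_squares
np.set_printoptions(precision=4,suppress=True)
T=lambda u,v,x,y:np.array([x+(u-1.5)/4,y+(v-1.5)/4])
def fit(obs,z,x0):
    def r(p):
        return np.concatenate([(proj(n,rz(p[2])@np.array(m)+[p[0],p[1],z])[0]-px) for n,m,px in obs])
    s=least_squares(r,x0);print(s.x,np.degrees(s.x[2]),np.round(s.fun,1));return s.x
h=[.042,.063]
t=lambda u,v:T(u,v,315,195); s=lambda u,v:T(u,v,260,225)
ob=[("top",(.042,.063,.009),t(48,66)),("top",(.042,-.063,.009),t(210,36)),("top",(-.042,-.063,.009),t(233,143)),
("top",(-.033,.054,.030),t(81,153)),
("scene",(.042,.063,.009),s(170,27)),("scene",(.042,-.063,.009),s(287,103)),("scene",(-.042,-.063,.009),s(200,145)),
("scene",(-.033,.054,.030),s(104,37))]
print("cover");fit(ob[:4],.041,[.37,-.2,0]);fit(ob,.041,[.37,-.2,0])
a=lambda u,v:T(u,v,140,230);e=lambda u,v:T(u,v,170,150)
ob=[("top",(.052,.111,0),a(45,46)),("top",(.052,-.111,0),a(330,54)),("top",(-.052,-.111,0),a(323,190)),("top",(-.052,.111,0),a(33,182)),("top",(0,-.053,0),a(251,118))]
print("stirrer");p=fit(ob,.03,[.3,.25,0])
st=rz(p[2])@[0,-.053,0]+[p[0],p[1],.03];rs=rz(p[2])@[0,.053,0]+[p[0],p[1],.03];print(st,rs,unproj("top",a(251,118),.03), unproj("scene",e(159,190),.03))
print("pot rim",unproj("top",a(77,107),.115),unproj("scene",e(117,58),.115))
th=np.linspace(0,2*np.pi,5)[:4]
print((proj("top",rs+np.c_[.036*np.cos(th),.036*np.sin(th),.085+0*th])-[140,230])*4+1.5)
print(unproj("scene",[e(82,138),e(160,138)],.034))
E
```

```text
cover
[ 0.5253 -0.2623  0.1544] 8.844442482886722 [ 0.2 -0.5 -0.3  0.1 -0.3  0.   0.5  0.4]
[ 0.5235 -0.2607  0.1516] 8.688153048588465 [-0.3 -0.  -0.7  0.7 -0.8  0.7 -0.1  1.   1.3  0.5  0.7 -0.5  0.4 -0.5
  0.4  1.5]
stirrer
[ 0.4179  0.2425 -0.0447] -2.559484155983207 [-0.4 -0.2  0.3 -0.2  0.2  0.1 -0.3  0.1  0.2  0.3]
[0.4156 0.1896 0.03  ] [0.4203 0.2955 0.03  ] [[0.4164 0.1902 0.03  ]] [[0.4113 0.1959 0.03  ]]
pot rim [[0.4225 0.2974 0.115 ]] [[0.4197 0.2964 0.115 ]]
[[ 81.4954  59.3824]
 [ 28.9344 110.9596]
 [ 77.8135 161.3312]
 [130.3725 109.183 ]]
[[0.3877 0.3183 0.034 ]
 [0.4494 0.2828 0.034 ]]
```

The enlarged crops confirm it. The stacked cover fits 84 x 126 mm with residuals of about 1 px, and its lug is at the -x +y corner, near top-view pixel (335,233). The pot rim centre is about (0.421, 0.297) and the green ring centre about (0.416, 0.190). Next I work out the first moves.

```bash
cat >>h.py <<'E'
from scipy.spatial.transform import Rotation as Ro
def go(p,ydir=None):
    "print tool-frame shift (mm) and twist (deg) from measured pose to TCP p, tool y along world angle ydir (deg, mod 180)"
    s=bot.sense();R=Ro.from_quat(s["ee_rot"]).as_matrix()
    d=R.T@(np.array(p)-s["tcp_pos"]);a=np.degrees(np.arctan2(R[1,1],R[0,1]))
    tw=None if ydir is None else -((ydir-a+90)%180-90)
    print("shift mm",np.round(d*1e3,1),"twist",tw,"j6",s["joints"][5])
def st():
    s=bot.sense();R=Ro.from_quat(s["ee_rot"]).as_matrix()
    print("t",round(s["time"],2),"tcp",np.round(s["tcp_pos"],4),"ydir",round(np.degrees(np.arctan2(R[1,1],R[0,1])),1),"F",np.round(s["force"],1),"M",np.round(s["wrist_torque"],2),"open mm",round(s["gripper_width"]*85.4,1),"grip",round(s["grip_force"],1))
E
python3 -c "
from h import *
go([.4195,.2645,.2],87.4);go([.4195,.2645,.093],87.4)
go([.4195,.2645,.2],87.4-180)"
```

```text
shift mm [-348.3 -246.3   30.9] twist -10.564956805753823 j6 -0.11513262860884656
shift mm [-348.3 -246.1  137.9] twist -10.564956805753823 j6 -0.11513262860884656
shift mm [-348.3 -246.3   30.9] twist -10.564956805753809 j6 -0.11513262860884656
```

arm_command(
  delta_pos=[
    [-0.04,-0.028,0.0],
    [-0.08,-0.056,0.0],
    [-0.12,-0.085,0.0],
    [-0.16,-0.113,0.0],
    [-0.2,-0.141,0.0],
    [-0.24,-0.17,0.01],
    [-0.28,-0.198,0.02],
    [-0.315,-0.223,0.03],
  ],
  twist=[-1,-3,-5,-7,-9,-10,-10.5,-10.5],
  grip=0.04,
)

```text
time: 0.9
tcp_pos: [0.3937, 0.2934, 0.2009]
ee_rot: [0.023, 1.0, -0.0, 0.0]
force: [1.0, 1.2, -1.0]
gripper_width: 0.466
grip_force: 0.0
```

```bash
python3 -c "
from h import *
go([.4195,.2645,.14],87.4);st()"
```

```text
shift mm [-27.1 -27.6  60.9] twist -0.07257762113162869 j6 -1.024221637114127
t 0.9 tcp [0.3937 0.2934 0.2009] ydir 87.3 F [ 1.   1.2 -1. ] M [-0.02  0.01 -0.02] open mm 39.8 grip 0.0
```

arm_command(
  delta_pos=[
    [-0.014,-0.0145,0.0],
    [-0.0285,-0.029,0.01],
    [-0.0285,-0.029,0.03],
    [-0.0285,-0.029,0.05],
    [-0.0285,-0.029,0.06],
    [-0.0285,-0.029,0.06],
    [-0.0285,-0.029,0.06],
    [-0.0285,-0.029,0.06],
  ],
  twist=[0,0,0,0,0,0,0,0],
)

```text
time: 1.7
tcp_pos: [0.4203, 0.2655, 0.1421]
ee_rot: [0.023, 1.0, 0.0, 0.001]
force: [-0.9, -0.3, -0.7]
gripper_width: 0.471
grip_force: 0.0
```

```bash
python3 - <<'E'
from h import *
import cv2
st();go([.4195,.2645,.093],87.4)
t=bot.read_camera("top");s=bot.read_camera("scene")
f=lambda im,x,y,w,h,k:cv2.resize(im[y:y+h,x:x+w],None,fx=k,fy=k,interpolation=cv2.INTER_CUBIC)
cv2.imwrite("pics/c2.png",np.hstack([f(t,140,220,80,70,5),f(s,160,120,80,70,5)]))
E
```

```text
t 1.7 tcp [0.4203 0.2655 0.1421] ydir 87.4 F [-0.9 -0.3 -0.7] M [-0.03 -0.01  0.  ] open mm 40.2 grip 0.0
shift mm [ 0.8 -1.  49.1] twist -0.04433346182553066 j6 -1.100214382814189
```

View pics/c2.png

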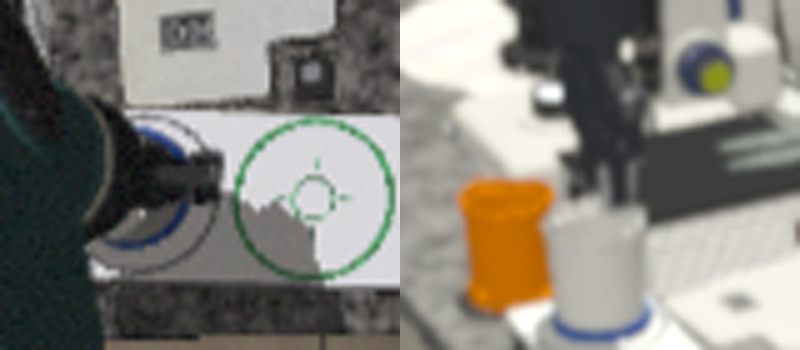

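The fingers straddle the pot's right-hand wall: one is inside at about (595,190) in the scene crop, the other outside at about (630,190). I'll descend and close lightly.

arm_command(
  delta_pos=[
    [0.0,-0.001,0.012],
    [0.0,-0.001,0.025],
    [0.0,-0.001,0.038],
    [0.0,-0.001,0.049],
    [0.0,-0.001,0.049],
    [0.0,-0.001,0.049],
    [0.0,-0.001,0.049],
    [0.0,-0.001,0.049],
  ],
  twist=[0,0,0,0,0,0,0,0],
)

```text
time: 2.6
tcp_pos: [0.4201, 0.2642, 0.0928]
ee_rot: [0.023, 1.0, 0.0, 0.001]
force: [-0.2, 0.7, -0.9]
gripper_width: 0.469
grip_force: 0.0
```

arm_command(
  delta_pos=[
    [0,0,0],
    [0,0,0],
    [0,0,0],
    [0,0,0],
    [0,0,0],
    [0,0,0],
    [0,0,0],
    [0,0,0],
  ],
  twist=[0,0,0,0,0,0,0,0],
  grip=0.0065,
)

```text
time: 3.4
tcp_pos: [0.4201, 0.2643, 0.0926]
ee_rot: [0.023, 1.0, 0.0, 0.0]
force: [0.3, 2.9, 5.5]
gripper_width: 0.08
grip_force: 11.7
```

```bash
python3 -c "
from h import *
st()"
```

```text
t 3.4 tcp [0.4201 0.2643 0.0926] ydir 87.3 F [0.3 2.9 5.5] M [ 0.54  0.1  -0.01] open mm 6.8 grip 11.7
```

arm_command(
  delta_pos=[
    [0,-0.003,0],
    [0,-0.008,0],
    [0,-0.015,0],
    [0,-0.022,0],
    [0,-0.03,0],
    [0,-0.038,0],
    [0,-0.046,0],
    [0,-0.054,0],
  ],
  twist=[0,0,0,0,0,0,0,0],
)

```text
time: 4.2
tcp_pos: [0.4171, 0.2093, 0.0924]
ee_rot: [0.023, 1.0, 0.0, 0.0]
force: [0.5, 3.0, 4.9]
gripper_width: 0.08
grip_force: 18.5
```

```bash
python3 -c "
from h import *
st()"
```

```text
t 4.2 tcp [0.4171 0.2093 0.0924] ydir 87.3 F [0.5 3.  4.9] M [ 0.95 -0.04  0.01] open mm 6.8 grip 18.5
```

arm_command(
  delta_pos=[
    [0,-0.008,0],
    [0,-0.016,0],
    [0,-0.024,0],
    [0,-0.032,0],
    [0,-0.04,0],
    [0.0005,-0.047,0],
    [0.0005,-0.051,0],
    [0.0005,-0.053,0],
  ],
  twist=[0,0,0,0,0,0,0,0],
)

```text
time: 5.0
tcp_pos: [0.4138, 0.1563, 0.0923]
ee_rot: [0.024, 1.0, -0.0, -0.0]
force: [0.6, 4.9, 5.4]
gripper_width: 0.078
grip_force: 19.4
```

```bash
python3 - <<'E'
from h import *
import cv2
st()
t=bot.read_camera("top");s=bot.read_camera("scene")
f=lambda im,x,y,w,h,k:cv2.resize(im[y:y+h,x:x+w],None,fx=k,fy=k,interpolation=cv2.INTER_CUBIC)
cv2.imwrite("pics/c3.png",np.hstack([f(t,160,220,80,70,5),f(s,180,130,80,70,5)]))
E
```

```text
t 5.0 tcp [0.4138 0.1563 0.0923] ydir 87.3 F [0.6 4.9 5.4] M [ 1.02 -0.05  0.01] open mm 6.6 grip 19.4
```

View pics/c3.png

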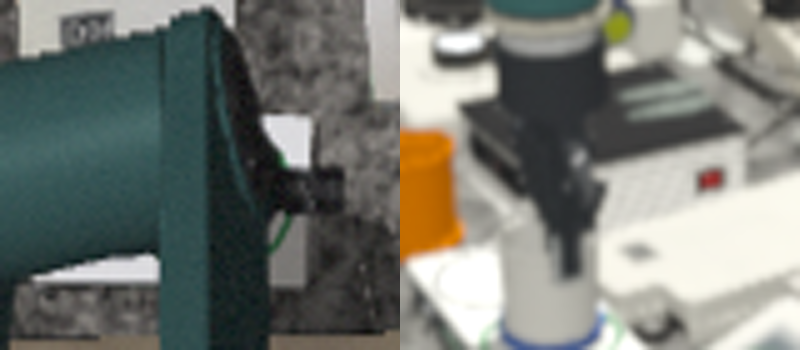

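The green ring shows on both sides of the pot foot, at (490,330) and (618,325) in the scene crop, so the pot stands inside it. Releasing and rising.

arm_command(
  delta_pos=[
    [0,0,0],
    [0,0,0],
    [0,0,0],
    [0,0,-0.002],
    [0,0,-0.012],
    [0,0,-0.03],
    [0,0,-0.06],
    [0,0,-0.085],
  ],
  twist=[0,0,0,0,0,0,0,0],
  grip=0.032,
)

```text
time: 5.9
tcp_pos: [0.4141, 0.1571, 0.179]
ee_rot: [0.023, 1.0, -0.0, 0.0]
force: [0.4, 0.9, 0.1]
gripper_width: 0.373
grip_force: 0.0
```

arm_command(
  delta_pos=[
    [-0.005,-0.02,0],
    [-0.015,-0.065,0],
    [-0.025,-0.11,0],
    [-0.037,-0.155,0],
    [-0.049,-0.2,0],
    [-0.061,-0.245,0],
    [-0.073,-0.29,0],
    [-0.085,-0.33,0],
  ],
  twist=[8,16,24,32,40,48,56,64],
)

```text
time: 6.7
tcp_pos: [0.4838, -0.1788, 0.1782]
ee_rot: [0.552, 0.834, -0.0, 0.0]
force: [0.4, 0.3, 0.6]
gripper_width: 0.375
grip_force: 0.0
```

```bash
python3 - <<'E'
from h import *
import cv2
st();go([.4837,-.2131,.15],143.75)
t=bot.read_camera("top");s=bot.read_camera("scene")
f=lambda im,x,y,w,h,k:cv2.resize(im[y:y+h,x:x+w],None,fx=k,fy=k,interpolation=cv2.INTER_CUBIC)
cv2.imwrite("pics/c4.png",np.hstack([f(t,140,220,100,70,4),f(s,180,140,100,70,4)]))
E
```

```text
t 6.7 tcp [ 0.4838 -0.1788  0.1782] ydir 23.0 F [0.4 0.3 0.6] M [ 0.05 -0.05  0.02] open mm 32.1 grip 0.0
shift mm [-31.5 -13.5  28.2] twist 59.220143513870596 j6 -0.8885007053433532
```

View pics/c4.png

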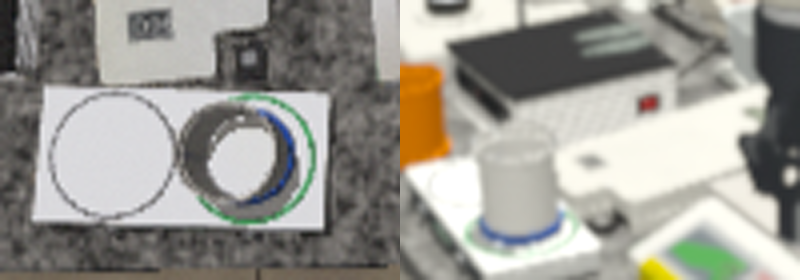

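The pot stands upright inside the green ring: in the scene crop the foot spans 478–565 and the ring 467–577. Now over the lug.

arm_command(
  delta_pos=[
    [-0.008,-0.003,0.0],
    [-0.016,-0.007,0.005],
    [-0.024,-0.01,0.01],
    [-0.0315,-0.0135,0.015],
    [-0.0315,-0.0135,0.02],
    [-0.0315,-0.0135,0.028],
    [-0.0315,-0.0135,0.04],
    [-0.0315,-0.0135,0.05],
  ],
  twist=[8,16,24,32,40,48,56,59],
  grip=0.034,
)

```text
time: 7.6
tcp_pos: [0.4835, -0.2098, 0.1275]
ee_rot: [0.89, 0.455, -0.0, -0.0]
force: [-0.3, -0.2, 0.2]
gripper_width: 0.396
grip_force: 0.0
```

```bash
python3 - <<'E'
from h import *
import cv2
st();go([.4837,-.2131,.1],143.75)
t=bot.read_camera("top");s=bot.read_camera("scene")
f=lambda im,x,y,w,h,k:cv2.resize(im[y:y+h,x:x+w],None,fx=k,fy=k,interpolation=cv2.INTER_CUBIC)
cv2.imwrite("pics/c5.png",np.hstack([f(t,310,190,66,75,6),f(s,264,200,66,75,6)]))
print(proj("top",bot.sense()["tcp_pos"]),proj("scene",bot.sense()["tcp_pos"]))
E
```

```text
t 7.6 tcp [ 0.4835 -0.2098  0.1275] ydir -35.8 F [-0.3 -0.2  0.2] M [-0.   -0.01 -0.  ] open mm 33.8 grip 0.0
shift mm [-2.6  2.1 27.5] twist 0.4184497145513433 j6 0.08490538755177511
[[336.44760253 231.83239827]] [[285.59121365 218.46842469]]
```

View pics/c5.png

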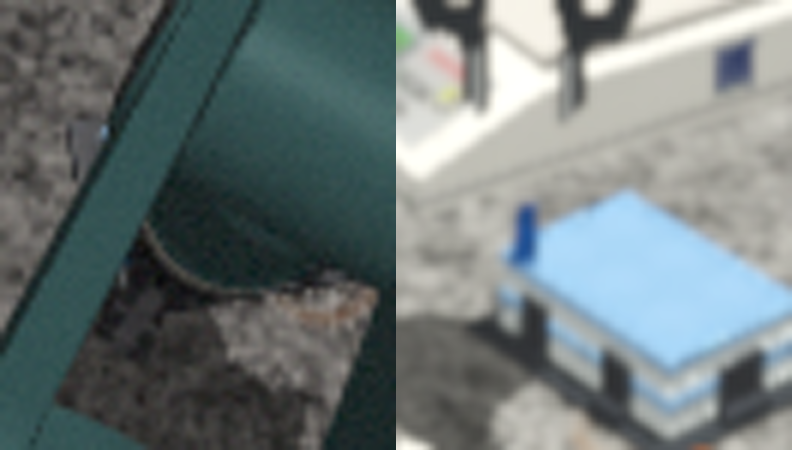

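The scene crop shows the finger tips at (475,105) and (570,115) around the lug's column, with the lug at (526,232), which is full-image (285.7,238.7).

```bash
python3 - <<'E'
from h import *
for p in([.5253,-.2623,8.84],[.5235,-.2607,8.69],[.5245,-.2615,8.75]):
    R=rz(np.radians(p[2]));o=np.array([p[0],p[1],.041])
    q=[proj("scene",R@np.array(v)+o)[0] for v in [(-.033,.054,.020),(.042,.063,.009),(-.042,-.063,.009)]]
    print([np.round((x-[264,200])*6+[396,0]+2.5,0) for x in q],R@np.array((-.033,.054,.02))+o)
E
```

```text
[array([536., 233.]), array([639., 194.]), array([680., 365.])] [ 0.48439351 -0.21401275  0.061     ]
[array([531., 232.]), array([635., 194.]), array([675., 365.])] [ 0.48272006 -0.21230582  0.061     ]
[array([533., 233.]), array([637., 194.]), array([678., 365.])] [ 0.48366941 -0.21314855  0.061     ]
```

arm_command(
  delta_pos=[
    [-0.0026,0.0021,0.01],
    [-0.0026,0.0021,0.02],
    [-0.0026,0.0021,0.03],
    [-0.0026,0.0021,0.042],
    [-0.0026,0.0021,0.054],
    [-0.0026,0.0021,0.064],
    [-0.0026,0.0021,0.069],
    [-0.0026,0.0021,0.069],
  ],
  twist=[0.4,0.4,0.4,0.4,0.4,0.4,0.4,0.4],
  grip=0.03,
)

```text
time: 8.5
tcp_pos: [0.4835, -0.2137, 0.0573]
ee_rot: [0.891, 0.453, -0.001, -0.001]
force: [0.8, -0.1, 0.3]
gripper_width: 0.353
grip_force: 0.0
```

```bash
python3 -c "
from h import *
st();go([.4837,-.2131,.058],143.75)"
```

```text
t 8.5 tcp [ 0.4835 -0.2137  0.0573] ydir -36.1 F [ 0.8 -0.1  0.3] M [ 0.01 -0.03 -0.01] open mm 30.1 grip 0.0
shift mm [ 0.7 -0.2 -0.7] twist 0.1865338325650896 j6 0.08261469906963091
```

arm_command(
  delta_pos=[
    [0,0,0],
    [0,0,0],
    [0,0,0],
    [0,0,0],
    [0,0,0],
    [0,0,0],
    [0,0,0],
    [0,0,0],
  ],
  twist=[0,0,0,0,0,0,0,0],
  grip=0.0095,
)

```text
time: 9.3
tcp_pos: [0.4839, -0.214, 0.0584]
ee_rot: [0.891, 0.453, -0.0, -0.0]
force: [-1.9, 1.6, 0.6]
gripper_width: 0.111
grip_force: 1.0
```

```bash
python3 -c "
from h import *
st()"
```

```text
t 9.3 tcp [ 0.4839 -0.214   0.0584] ydir -36.1 F [-1.9  1.6  0.6] M [ 0.26  0.28 -0.04] open mm 9.5 grip 1.0
```

arm_command(
  delta_pos=[
    [0,-0.0002,0],
    [0,-0.0004,0],
    [0,-0.0006,0],
    [0,-0.0006,0],
    [0,-0.0006,0],
    [0,-0.0006,0],
    [0,-0.0006,0],
    [0,-0.0006,0],
  ],
  twist=[0,0,0,0,0,0,0,0],
  grip=0.009,
)

```text
time: 10.1
tcp_pos: [0.4836, -0.2138, 0.0583]
ee_rot: [0.891, 0.453, -0.0, 0.0]
force: [-2.2, 0.1, 1.0]
gripper_width: 0.102
grip_force: 0.7
```

```bash
python3 -c "
from h import *
st()"
```

```text
t 10.1 tcp [ 0.4836 -0.2138  0.0583] ydir -36.1 F [-2.2  0.1  1. ] M [ 0.03  0.05 -0.04] open mm 8.7 grip 0.7
```

arm_command(
  delta_pos=[
    [0,-0.0001,0],
    [0,-0.0002,0],
    [0,-0.0002,0],
    [0,-0.0002,0],
    [0,-0.0002,0],
    [0,-0.0002,0],
    [0,-0.0002,0],
    [0,-0.0002,0],
  ],
  twist=[0,0,0,0,0,0,0,0],
  grip=0.0083,
)

```text
time: 10.9
tcp_pos: [0.4836, -0.2138, 0.0584]
ee_rot: [0.891, 0.453, 0.0, 0.0]
force: [0.1, -1.8, -0.9]
gripper_width: 0.104
grip_force: 13.7
```

```bash
python3 -c "
from h import *
st()"
```

```text
t 10.9 tcp [ 0.4836 -0.2138  0.0584] ydir -36.1 F [ 0.1 -1.8 -0.9] M [-0.38  0.01 -0.09] open mm 8.9 grip 13.7
```

Contact is at 8.9 mm and grip stiffness is about 22 N/mm. The tool cannot tilt, so I hold the lug lightly. As it rises I follow the arc and let the opening widen a little, so the cover can tip between the pads.

arm_command(
  delta_pos=[
    [0,0,0],
    [0,0,0],
    [0,0.0001,-0.0005],
    [0,0.0002,-0.001],
    [0,0.0003,-0.0015],
    [0,0.0004,-0.002],
    [0,0.0005,-0.0025],
    [0,0.0006,-0.003],
  ],
  twist=[0,0,0,0,0,0,0,0],
  grip=0.0087,
)

```text
time: 11.7
tcp_pos: [0.4834, -0.2136, 0.0612]
ee_rot: [0.891, 0.453, -0.0, -0.0]
force: [-0.3, 0.7, -1.5]
gripper_width: 0.103
grip_force: 10.2
```

```bash
python3 - <<'E'
from h import *
import cv2
st();cv2.imwrite("pics/s6.png",bot.read_camera("scene"))
E
```

```text
t 11.7 tcp [ 0.4834 -0.2136  0.0612] ydir -36.1 F [-0.3  0.7 -1.5] M [ 0.16  0.15 -0.  ] open mm 8.8 grip 10.2
```

```bash
cat >>h.py <<'E'
def avg(n=8):
    F=[];M=[];G=[];W=[]
    for i in range(n):
        im=bot.read_camera("scene");s=bot.sense();F.append(s["force"]);M.append(s["wrist_torque"]);G.append(s["grip_force"]);W.append(s["gripper_width"]*85.4)
    R=Ro.from_quat(s["ee_rot"]).as_matrix()
    print("t",s["time"],"tcp",s["tcp_pos"].round(4),"F",np.mean(F,0).round(2),"sd",np.std(F,0).round(2),"Mtool",(R.T@np.mean(M,0)).round(3),"grip",np.mean(G).round(1),"open",np.mean(W).round(2))
    return im
def corners(im):
    import cv2
    b,g,r=[c.astype(int) for c in cv2.split(cv2.resize(im[225:300,255:345],None,fx=4,fy=4,interpolation=cv2.INTER_CUBIC))]
    m=((b-r>50)&(g>130)).astype(np.uint8)
    k,l,stt,c=cv2.connectedComponentsWithStats(m);i=1+np.argmax(stt[1:,4]);m=(l==i).astype(np.uint8)
    p=cv2.approxPolyDP(max(cv2.findContours(m,0,2)[0],key=cv2.contourArea),10,True)[:,0]
    print("corners",(p/4+[255,225]).tolist())
E
python3 - <<'E'
from h import *
import cv2
corners(cv2.imread("pics/scene0.png"));corners(cv2.imread("pics/s6.png"))
corners(avg())
E
```

```text
corners [[283.75, 244.5], [309.5, 261.5], [330.75, 251.0], [303.5, 232.5], [287.75, 237.25]]
corners [[282.5, 241.75], [309.75, 261.25], [331.5, 251.25], [303.5, 231.75], [291.75, 236.25], [286.0, 243.25]]
t 12.15 tcp [ 0.4838 -0.2139  0.0613] F [-0.53  0.64 -2.49] sd [0.48 0.45 0.56] Mtool [ 0.208  0.039 -0.007] grip 10.4 open 8.75
corners [[283.0, 241.25], [309.75, 261.25], [331.75, 251.0], [303.75, 231.75], [292.5, 235.75], [286.25, 243.0]]
```

The cover is tipping: the lug corner has moved up in the image while the far corner (331,251) has stayed put, with about 2.5 N lift. Continuing along the arc.

arm_command(
  delta_pos=[
    [0,0.0001,-0.0005],
    [0,0.0002,-0.001],
    [0,0.0003,-0.0015],
    [0,0.0004,-0.002],
    [0,0.0005,-0.0025],
    [0,0.0007,-0.003],
    [0,0.0008,-0.0035],
    [0,0.0009,-0.004],
  ],
  twist=[0,0,0,0,0,0,0,0],
  grip=0.0089,
)

```text
time: 12.95
tcp_pos: [0.4846, -0.2145, 0.0654]
ee_rot: [0.891, 0.453, -0.0, 0.0]
force: [-0.2, -0.2, -3.9]
gripper_width: 0.105
grip_force: 11.2
```

```bash
python3 -c "
from h import *
corners(avg())"
```

```text
t 13.35 tcp [ 0.4846 -0.2145  0.0653] F [ 0.16  0.09 -3.02] sd [0.42 0.35 0.43] Mtool [ 0.174  0.038 -0.001] grip 11.1 open 8.95
corners [[283.0, 240.25], [309.5, 260.5], [331.75, 251.0], [304.25, 231.25], [292.75, 235.0], [285.75, 242.5]]
```

arm_command(
  delta_pos=[
    [0,0,0],
    [0,0.0001,-0.0005],
    [0,0.0002,-0.001],
    [0,0.0003,-0.0015],
    [0,0.0004,-0.002],
    [0,0.0005,-0.0025],
    [0,0.0006,-0.003],
    [0,0.0007,-0.003],
  ],
  twist=[0,0,0,0,0,0,0,0],
  grip=0.0093,
)

```text
time: 14.15
tcp_pos: [0.4852, -0.215, 0.0684]
ee_rot: [0.891, 0.453, -0.0, 0.0]
force: [-0.8, -0.7, -1.5]
gripper_width: 0.107
grip_force: 6.6
```

```bash
python3 -c "
from h import *
corners(avg())"
```

```text
t 14.55 tcp [ 0.4852 -0.2149  0.0683] F [-0.22 -0.12 -1.25] sd [0.75 0.51 0.45] Mtool [ 0.075 -0.006  0.042] grip 6.4 open 9.27
corners [[283.25, 238.75], [310.0, 261.0], [332.0, 250.75], [304.75, 230.0], [293.5, 233.5], [286.0, 241.5]]
```

Force dropped to 1.3 N as the first nib let go, and the far corner is still at (332,251). Continuing.

arm_command(
  delta_pos=[
    [0,0.0001,-0.0005],
    [0,0.0003,-0.001],
    [0,0.0004,-0.0015],
    [0,0.0005,-0.002],
    [0,0.0007,-0.0025],
    [0,0.0008,-0.003],
    [0,0.001,-0.0035],
    [0,0.0011,-0.004],
  ],
  twist=[0,0,0,0,0,0,0,0],
  grip=0.0096,
)

```text
time: 15.35
tcp_pos: [0.486, -0.2155, 0.0723]
ee_rot: [0.891, 0.453, -0.0, -0.0]
force: [-0.1, -0.6, -1.1]
gripper_width: 0.116
grip_force: 6.2
```

```bash
python3 -c "
from h import *
corners(avg())"
```

```text
t 15.75 tcp [ 0.486  -0.2155  0.0723] F [-0.43 -0.52 -1.34] sd [0.36 0.54 0.49] Mtool [ 0.094 -0.079  0.06 ] grip 6.2 open 9.66
corners [[283.25, 237.75], [309.75, 261.0], [332.0, 251.0], [304.75, 228.75], [293.5, 232.5], [287.0, 240.0]]
```

arm_command(
  delta_pos=[
    [0,0.0002,-0.0006],
    [0,0.0004,-0.0012],
    [0,0.0006,-0.0018],
    [0,0.0008,-0.0025],
    [0,0.001,-0.0032],
    [0,0.0012,-0.0038],
    [0,0.0014,-0.0044],
    [0,0.0016,-0.005],
  ],
  twist=[0,0,0,0,0,0,0,0],
  grip=0.01,
)

```text
time: 16.55
tcp_pos: [0.4873, -0.2165, 0.0774]
ee_rot: [0.891, 0.453, -0.0, 0.0]
force: [-0.3, -0.6, -1.1]
gripper_width: 0.118
grip_force: 6.0
```

```bash
python3 -c "
from h import *
corners(avg(6))"
```

```text
t 16.85 tcp [ 0.4873 -0.2165  0.0773] F [-0.63  0.   -1.07] sd [0.46 0.47 0.53] Mtool [ 0.127 -0.136  0.051] grip 6.0 open 10.11
corners [[283.75, 236.25], [310.0, 260.75], [332.0, 251.25], [305.25, 227.5], [294.75, 230.5], [287.75, 238.5]]
```

arm_command(
  delta_pos=[
    [0,0.0002,-0.0006],
    [0,0.0004,-0.0012],
    [0,0.0006,-0.0018],
    [0,0.0008,-0.0025],
    [0,0.001,-0.0032],
    [0,0.0012,-0.0038],
    [0,0.0014,-0.0044],
    [0,0.0016,-0.005],
  ],
  twist=[0,0,0,0,0,0,0,0],
  grip=0.0104,
)

```text
time: 17.65
tcp_pos: [0.4886, -0.2174, 0.0823]
ee_rot: [0.891, 0.453, -0.0, -0.0]
force: [-1.2, -0.2, -1.3]
gripper_width: 0.118
grip_force: 6.0
```

```bash
python3 - <<'E'
from h import *
import cv2
im=avg(6);corners(im)
t=bot.read_camera("top")
cv2.imwrite("pics/c7.png",cv2.resize(im[205:285,255:355],None,fx=7,fy=7,interpolation=cv2.INTER_CUBIC))
E
```

```text
t 17.95 tcp [ 0.4886 -0.2174  0.0823] F [-0.73 -0.21 -1.17] sd [0.6  0.38 0.24] Mtool [ 0.163 -0.043  0.071] grip 6.1 open 10.54
corners [[284.0, 234.5], [309.75, 260.25], [332.0, 251.25], [305.25, 226.5], [294.5, 229.5], [288.0, 237.25]]
```

View pics/c7.png

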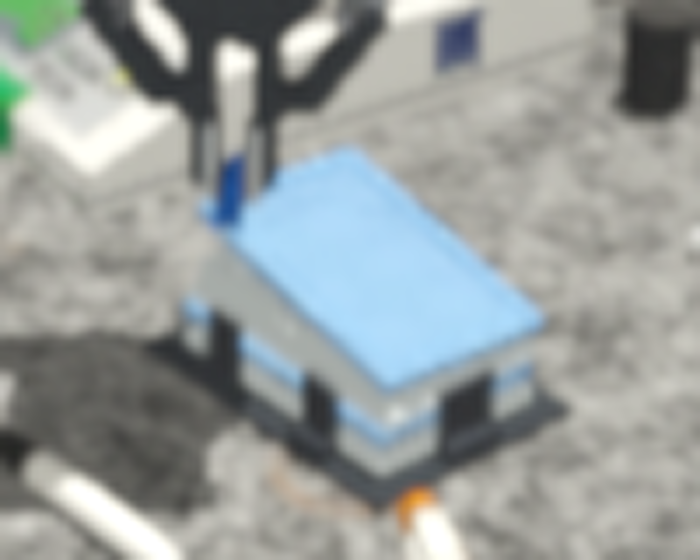

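The peel picture shows the lug held at (230,190), the near corner well up, and the far corner (543,318) still resting. I check numerically that the plate has stayed down.

```bash
python3 - <<'E'
from h import *
import cv2
a=cv2.imread("pics/scene0.png");b=bot.read_camera("scene")
R=rz(np.radians(8.75));
for y in(.03,-.02,):
    o=np.array([.5245,-.2615,0]);z=np.arange(.066,.014,-.004)
    P=np.array([R@np.array([-.0425,y,0])+o+[0,0,k] for k in z]);uv=proj("scene",P)-[1.0,.8]
    for im in(a,b):
        g=cv2.remap(im,uv[:,:1].astype(np.float32),uv[:,1:].astype(np.float32),1)[:,0]
        print([f"{int(k*1000+.5)}:{v.tolist()}" for k,v in zip(z,g)])
E
```

```text
['66:[232, 197, 151]', '62:[233, 198, 152]', '58:[234, 199, 153]', '54:[233, 199, 153]', '50:[224, 192, 148]', '46:[201, 172, 135]', '42:[174, 154, 129]', '38:[154, 146, 133]', '34:[129, 128, 122]', '30:[98, 98, 93]', '26:[77, 74, 69]', '22:[76, 67, 60]', '18:[73, 64, 56]']
['66:[181, 166, 147]', '62:[171, 167, 157]', '58:[169, 170, 164]', '54:[167, 171, 165]', '50:[167, 171, 165]', '46:[168, 172, 166]', '42:[167, 171, 165]', '38:[159, 163, 157]', '34:[134, 138, 132]', '30:[99, 99, 94]', '26:[86, 80, 72]', '22:[87, 76, 66]', '18:[81, 71, 62]']
['66:[236, 205, 162]', '62:[235, 203, 158]', '58:[234, 201, 156]', '54:[231, 198, 153]', '50:[220, 189, 146]', '46:[198, 170, 133]', '42:[172, 154, 131]', '38:[155, 148, 136]', '34:[128, 126, 120]', '30:[90, 88, 84]', '26:[61, 58, 55]', '22:[50, 48, 46]', '18:[49, 48, 46]']
['66:[246, 216, 172]', '62:[228, 200, 158]', '58:[197, 175, 145]', '54:[173, 164, 149]', '50:[168, 169, 161]', '46:[168, 172, 166]', '42:[167, 171, 166]', '38:[161, 164, 159]', '34:[138, 139, 134]', '30:[100, 98, 94]', '26:[67, 64, 61]', '22:[55, 52, 51]', '18:[55, 53, 52]']
```

The plate's lower edge (z 28–34) is unchanged, so the plate is down. Now lifting the far corner free of the last nib.

arm_command(
  delta_pos=[
    [0,0.0,-0.001],
    [0,0.0,-0.002],
    [0,0.0,-0.004],
    [0,0.0,-0.006],
    [0,0.0,-0.008],
    [0,0.0,-0.01],
    [0,0.0,-0.012],
    [0,0.0,-0.015],
  ],
  twist=[0,0,0,0,0,0,0,0],
  grip=0.0102,
)

```text
time: 18.85
tcp_pos: [0.4885, -0.2174, 0.0975]
ee_rot: [0.891, 0.453, -0.0, -0.0]
force: [-0.7, 0.2, 0.2]
gripper_width: 0.119
grip_force: 1.4
```

```bash
python3 -c "
from h import *
corners(avg(6))"
```

```text
t 19.15 tcp [ 0.4885 -0.2174  0.0972] F [ 0.04  0.24 -0.57] sd [0.65 0.34 0.46] Mtool [-0.003  0.012  0.001] grip 1.4 open 10.2
corners [[284.25, 230.25], [311.25, 254.5], [333.0, 244.25], [310.25, 225.0], [294.5, 225.0], [287.5, 233.0]]
```

The cover is free: only its own weight is left on the tool and the far corner is up. Closing the grip seats the lug flush against the pads and levels the cover.

arm_command(
  delta_pos=[
    [0,0,0],
    [0,0,0],
    [0,0,0],
    [0,0,0],
    [0,0,-0.002],
    [0,0,-0.004],
    [0,0,-0.006],
    [0,0,-0.008],
  ],
  twist=[0,0,0,0,0,0,0,0],
  grip=0.0085,
)

```text
time: 19.95
tcp_pos: [0.4887, -0.2175, 0.1056]
ee_rot: [0.891, 0.453, 0.0, 0.0]
force: [0.1, -0.1, -0.2]
gripper_width: 0.107
grip_force: 9.5
```

arm_command(
  delta_pos=[
    [0,0,0],
    [0,0,0],
    [0,0,0],
    [0,0,-0.004],
    [0,0,-0.01],
    [0,0,-0.018],
    [0,0,-0.026],
    [0,0,-0.034],
  ],
  twist=[0,0,0,0,0,0,0,0],
  grip=0.004,
)

```text
time: 20.75
tcp_pos: [0.4888, -0.2175, 0.1404]
ee_rot: [0.891, 0.453, 0.0, 0.0]
force: [-0.7, 0.3, -0.2]
gripper_width: 0.084
grip_force: 60.9
```

```bash
python3 - <<'E'
from h import *
import cv2
im=avg(4);t=bot.read_camera("top");cv2.imwrite("pics/s8.png",im);cv2.imwrite("pics/t8.png",t)
cv2.imwrite("pics/c8.png",np.hstack([cv2.resize(im[180:285,250:350],None,fx=4,fy=4,interpolation=cv2.INTER_CUBIC),cv2.resize(t[170:275,305:405],None,fx=4,fy=4,interpolation=cv2.INTER_CUBIC)]))
E
```

```text
t 20.95 tcp [ 0.4888 -0.2175  0.1397] F [ 0.53 -0.1  -0.54] sd [0.35 0.46 0.98] Mtool [ 0.022 -0.025  0.024] grip 61.0 open 7.02
```

View pics/c8.png

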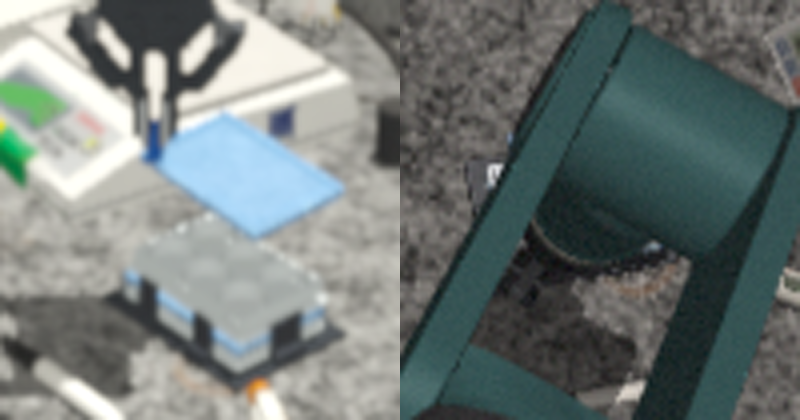

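The picture shows the cover held clear by its lug at (153,140), with its corners at (226,113), (345,187) and (258,236). The open plate is still seated in the stacker below. Next I estimate its remaining tilt and offset.

```bash
python3 - <<'E'
from h import *
import cv2
from scipy.optimize import least_squares
def fit4(im,x0,y0,w,h):
    k=6;c=cv2.resize(im[y0:y0+h,x0:x0+w],None,fx=k,fy=k,interpolation=cv2.INTER_CUBIC).astype(int)
    m=((c[...,0]-c[...,2]>50)&(c[...,1]>130)).astype(np.uint8)
    cn=max(cv2.findContours(m,0,2)[0],key=cv2.contourArea)
    p=cv2.approxPolyDP(cn,14,True)[:,0]
    # refine: lines through edges back-right, right-front, front-left
    def pt(f):return p[np.argmax(f(p))]
    B=pt(lambda q:-q[:,1]+.3*q[:,0]);Rr=pt(lambda q:q[:,0]);F=pt(lambda q:q[:,1]);L=pt(lambda q:-q[:,0])
    C=cn[:,0].astype(float)
    def line(a,b):
        d=(b-a)/np.linalg.norm(b-a);n=np.array([-d[1],d[0]]);t=(C-a)@d;s=C[(abs((C-a)@n)<5)&(t>.15*np.linalg.norm(b-a))&(t<.8*np.linalg.norm(b-a))]
        vx,vy,x,y=cv2.fitLine(s.astype(np.float32),cv2.DIST_HUBER,0,.01,.01).ravel();return np.array([vy,-vx,-(vy*x-vx*y)])
    A=lambda l,q:(lambda r:r[:2]/r[2])(np.cross(l,q))
    l1,l2,l3=line(B.astype(float),Rr),line(Rr.astype(float),F),line(F.astype(float),L)
    out=np.array([A(l1,l2),A(l2,l3)]);B=B
    lines=[l/np.hypot(*l[:2]) for l in(l1,l2,l3)]
    conv=lambda q:(q-(k-1)/2)/k+[x0,y0]
    print(conv(np.array([B,Rr,F,L],float)).round(2).tolist(),conv(out).round(2).tolist())
    return np.r_[conv(out)],conv(B[None].astype(float))[0],lines,conv
a=fit4(cv2.imread("pics/scene0.png"),255,222,90,60)
b=fit4(cv2.imread("pics/s8.png"),272,200,90,50)
# baseline level pose bias
o0=np.array([.5245,-.2615,.041]);R0=rz(np.radians(8.75))
V=np.array([(.042,-.063,.009),(-.042,-.063,.009),(.042,.063,.009)])
pa=np.r_[a[0],[a[1]]];pb=np.r_[b[0],[b[1]]]
bias=pa-proj("scene",V@R0.T+o0);print("bias",bias.round(2).tolist())
tcp0=np.array([.4836,-.2138,.0584]);tcp=bot.sense()["tcp_pos"]
for lab,fr in(("tilt x,y",[0,1]),("tilt x,y,yaw",[0,1,2]),("tilt x",[0])):
    def T(p):
        r=np.zeros(3);r[fr]=p[:len(fr)];
        ax=Ro.from_euler('z',-36.1,degrees=True).as_matrix() # local: x=closing dir(y_tool), y=perp
        Q=ax@Ro.from_rotvec(np.radians([r[1],r[0],r[2]])).as_matrix()@ax.T
        return (V@R0.T+o0-tcp0)@Q.T+tcp+[0,0,p[-1]/1e3]
    s=least_squares(lambda p:np.r_[((proj("scene",T(p))+bias-pb)).ravel()*4,p[-1]/3],np.zeros(len(fr)+1))
    print(lab,s.x.round(2),(s.fun/4).round(2))
E
```

```text
[[302.58, 231.92], [330.42, 250.75], [309.58, 261.25], [283.42, 244.08]] [[331.72, 250.49], [308.99, 261.25]]
[[306.42, 208.08], [334.92, 227.25], [312.92, 238.75], [287.42, 220.42]] [[336.28, 227.12], [313.29, 239.16]]
bias [[-0.82, 0.59], [-1.54, 0.86], [-1.2, 0.01]]
tilt x,y [-2.22  4.54 -4.81] [-0.92 -0.29 -1.16  0.07 -1.12 -0.01 -0.4 ]
tilt x,y,yaw [-1.63  4.5   0.78 -4.71] [-0.81 -0.26 -0.74  0.06 -1.4  -0.01 -0.39]
tilt x [ 0.03 -2.84] [-1.04  0.12 -1.26 -1.65 -1.23  1.42 -0.24]
```

```bash
cat >m.py <<'E'
from h import *
import cv2
from scipy.optimize import least_squares
P0=np.array([.5245,-.2615,.041]);YAW=8.75
E_=[((.042,.063),(.042,-.063)),((.042,-.063),(-.042,-.063)),((-.042,-.063),(-.042,.045))]  # visible top edges
def edgepts(im,o,R):
    """sub-pixel points on the edges of the flat top, searched along the normal of the predicted edges"""
    sat=(im[...,0].astype(np.float32)-im[...,2].astype(np.float32));out=[]
    for i,(a,b) in enumerate(E_):
        for t in np.linspace(.1,.9,25):
            q=np.array([*(np.array(a)*(1-t)+np.array(b)*t),.009]);e=np.array([b[0]-a[0],b[1]-a[1],0])*.01
            u=proj("scene",[R@q+o,R@(q+e)+o]);d=u[1]-u[0];d/=np.linalg.norm(d);n=np.array([-d[1],d[0]])
            if n@(proj("scene",R@np.array([0,0,.009])+o)[0]-u[0])>0:n=-n
            s=np.arange(-4,4.01,.25);w=(u[0]+s[:,None]*n).astype(np.float32)
            v=cv2.remap(sat,w[:,:1],w[:,1:],cv2.INTER_LINEAR)[:,0]
            g=-np.diff(v);k=np.argmax(g)
            if g[k]<3:continue
            ww=np.clip(g[max(0,k-4):k+5],0,None);sk=(s[:-1]+.125)[max(0,k-4):k+5]
            out.append((q,n,u[0]+n*(ww@sk/ww.sum()),i))
    return out
def fit(im,o,rv,free,bias=0,it=4,prior=None):
    x=np.r_[rv,o*1e3].astype(float)   # deg about (closing dir d, perp, z), mm
    ax=Ro.from_euler('z',-36.25,degrees=True).as_matrix()
    rot=lambda x:ax@Ro.from_rotvec(np.radians(x[:3])).as_matrix()@ax.T@rz(np.radians(YAW))
    for _ in range(it):
        ob=edgepts(im,x[3:]/1e3,rot(x));x0=x.copy()
        def f(p):
            y=x0.copy();y[free]=p;Rr=rot(y);Q=np.array([Rr@k[0]+y[3:]/1e3 for k in ob])
            r=((proj("scene",Q)+bias-np.array([k[2] for k in ob]))*np.array([k[1] for k in ob])).sum(1)
            return r if prior is None else np.r_[r,(p-prior[0])/prior[1]]
        s=least_squares(f,x0[free],loss="soft_l1",f_scale=.3);x[free]=s.x
    n=len(ob);print(len(ob),x.round(2),"rms",np.sqrt(np.mean(f(s.x)[:n]**2)).round(2));return x
E
python3 - <<'E'
from m import *
a=cv2.imread("pics/scene0.png")
# baseline: level, seated at z 41; solve xy+yaw in the scene camera alone
x0=fit(a,P0,[0,0,0],[2,3,4])
fit(a,x0[3:]/1e3,x0[:3],[0,1,2,3,4,5])
b=np.mean([bot.read_camera("scene") for _ in range(6)],0).astype(np.float32)
np.save("b.npy",b)
o=x0[3:]/1e3+bot.sense()["tcp_pos"]-[.4836,-.2138,.0584]
print("expected",(o*1e3).round(1))
fit(b,o,[3,0,x0[2]],[0,1,2,3,4,5],it=6)
fit(b,o,[3,0,x0[2]],[0,1,3,4,5],it=6)
E
```

```text
75 [   0.      0.     -1.7   519.87 -264.74   41.  ] rms 0.81
75 [  -0.75   -2.4    -1.94  477.44 -329.71   92.47] rms 0.16
expected [ 524.7 -268.2  121.6]
75 [   4.16  -10.94   -7.06  552.93 -247.23   93.83] rms 0.16
75 [   5.47   -3.48   -1.7   508.58 -299.23  139.76] rms 0.15
```

```bash
cat >>m.py <<'E'
AX=Ro.from_euler('z',-36.25,degrees=True).as_matrix()
rot=lambda x:AX@Ro.from_rotvec(np.radians(x[:3])).as_matrix()@AX.T@rz(np.radians(YAW))
def linebias(im):
    ob=edgepts(im,P0,rz(np.radians(YAW)));B={}
    for i in range(3):
        k=[q for q in ob if q[3]==i]
        r=[(q[2]-proj("scene",rz(np.radians(YAW))@q[0]+P0)[0])@q[1] for q in k];t=[q[0]@q[0]*0+q[0][0 if i==1 else 1] for q in k]
        B[i]=np.polyfit(t,r,1)
    return B
def fit2(im,o,B,rv=(2,0,0),sp=2.,sr=(20,20,.7)):
    x=np.r_[rv,o*1e3].astype(float);x00=np.r_[0,0,0,o*1e3];sg=np.r_[sr,sp,sp,4*sp if sp>1 else sp]
    for _ in range(6):
        ob=edgepts(im,x[3:]/1e3,rot(x))
        def f(y):
            Q=np.array([rot(y)@k[0]+y[3:]/1e3 for k in ob]);b=np.array([np.polyval(B[k[3]],k[0][0 if k[3]==1 else 1]) for k in ob])
            r=((np.array([k[2] for k in ob])-proj("scene",Q))*np.array([k[1] for k in ob])).sum(1)-b
            return np.r_[r/.3/3,(y-x00)/sg]
        x=least_squares(f,x,loss="soft_l1").x
    r=f(x)[:len(ob)]*.9;print("rot d,perp,z:",x[:3].round(2),"pos",x[3:].round(1),"rms",np.sqrt(np.mean(r**2)).round(2),"up-tilt deg",np.degrees(np.arccos(rot(x)[2,2])).round(2));return x
E
python3 - <<'E'
from m import *
a=cv2.imread("pics/scene0.png").astype(np.float32);b=np.load("b.npy")
B=linebias(a);print({i:v.round(2).tolist() for i,v in B.items()})
fit2(a,P0,B)
o=P0+bot.sense()["tcp_pos"]-[.4836,-.2138,.0584];print(o)
for sp in(.8,2.,4.):
    x=fit2(b,o,B,sp=sp)
st()
E
```

```text
{0: [0.44, -0.05], 1: [0.78, 0.54], 2: [0.06, 2.05]}
rot d,perp,z: [0.07 0.19 0.05] pos [ 524.6 -261.5   41.1] rms 0.15 up-tilt deg 0.2
[ 0.52931361 -0.26498568  0.12160908]
rot d,perp,z: [5.77 1.85 1.18] pos [ 529.4 -265.6  120.8] rms 0.23 up-tilt deg 6.06
rot d,perp,z: [4.65 0.72 0.37] pos [ 530.7 -265.9  119.4] rms 0.2 up-tilt deg 4.71
rot d,perp,z: [4.72 0.05 0.28] pos [ 531.4 -266.1  118.8] rms 0.22 up-tilt deg 4.72
t 21.3 tcp [ 0.4884 -0.2173  0.139 ] ydir -36.1 F [ 0.  -0.2 -0.3] M [0.03 0.02 0.04] open mm 6.8 grip 61.0
```

arm_command(
  delta_pos=[
    [0,-0.0005,-0.002],
    [0,-0.0015,-0.005],
    [0,-0.0025,-0.009],
    [0,-0.0035,-0.013],
    [0,-0.005,-0.017],
    [0,-0.006,-0.021],
    [0,-0.007,-0.024],
    [0,-0.007,-0.024],
  ],
  twist=[0,0,0,0,0,0,0,0],
)

```text
time: 22.1
tcp_pos: [0.4832, -0.2134, 0.1639]
ee_rot: [0.891, 0.453, 0.0, 0.0]
force: [-0.5, -0.5, -0.9]
gripper_width: 0.08
grip_force: 61.0
```

```bash
python3 - <<'E'
from m import *
a=cv2.imread("pics/scene0.png").astype(np.float32);B=linebias(a)
b=np.mean([bot.read_camera("scene") for _ in range(4)],0).astype(np.float32);np.save("b2.npy",b)
st();tcp=bot.sense()["tcp_pos"];o=P0+tcp-[.4836,-.2138,.0584]
x=fit2(b,o,B)
X0,Y0,k=275,195,8
raw=cv2.resize(b[Y0:Y0+70,X0:X0+50*1],None,fx=k,fy=k,interpolation=cv2.INTER_CUBIC)
raw=cv2.resize(b[188:250,275:341],None,fx=6,fy=6,interpolation=cv2.INTER_CUBIC).clip(0,255).astype(np.uint8);ov=raw.copy()
def draw(x,col):
    V=np.array([(.042,.063,.009),(.042,-.063,.009),(-.042,-.063,.009),(-.042,.063,.009),(-.042,.063,0),(-.042,-.063,0),(.042,-.063,0)])
    u=((proj("scene",V@rot(x).T+x[3:]/1e3)+[-1.2,.6]-[275,188])*6+2.5).astype(int)
    cv2.polylines(ov,[u[[0,1,2,3]]],True,col,1);cv2.polylines(ov,[u[4:]],False,col,1)
draw(x,(0,0,255));y=x.copy();y[:2]=0;y[3:]=o*1e3;draw(y,(0,255,255))
cv2.imwrite("pics/c9.png",np.hstack([raw,ov]))
E
```

```text
t 22.3 tcp [ 0.4829 -0.2132  0.1632] ydir -36.1 F [-0.2 -0.9 -0.5] M [-0.02  0.05  0.03] open mm 6.9 grip 61.0
rot d,perp,z: [4.83 0.59 0.21] pos [ 525.8 -262.2  143.9] rms 0.36 up-tilt deg 4.86
```

View pics/c9.png

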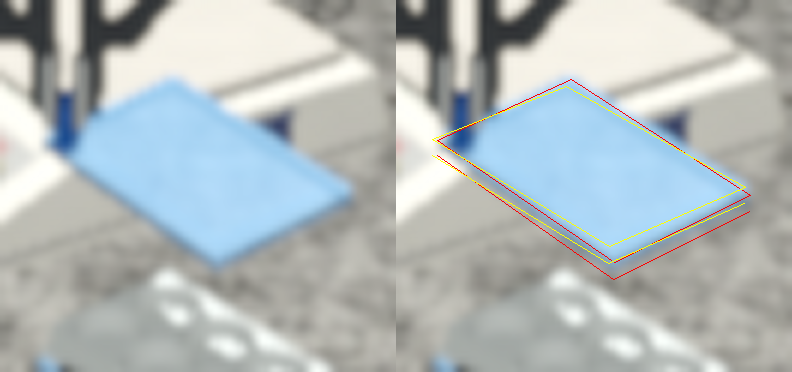

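The cover outline in the raw panel has back (172,77), right (353,190), front (217,268) and left (50,143). It sits almost on the level overlay, but with a few degrees of roll about the pad line. I'll quantify that from edge slopes alone, which carry no skirt bias.

```bash
cat >sl.py <<'E'
from m import *
def meas(im,o,x):
    r={}
    for i in range(3):
        pass
    ob=edgepts(im,o,rot(x));out=[];res=[]
    for i in range(3):
        p=np.array([k[2] for k in ob if k[3]==i],np.float32);vx,vy,_,_=cv2.fitLine(p,cv2.DIST_HUBER,0,.01,.01).ravel();out.append(np.degrees(np.arctan(vy/vx)))
    return np.array(out)
def pred(o,x):
    out=[]
    for a,b in E_:
        u=proj("scene",np.array([[*a,.009],[*b,.009]])@rot(x).T+o);d=u[1]-u[0];out.append(np.degrees(np.arctan(d[1]/d[0])))
    return np.array(out)
E
python3 - <<'E'
from sl import *
np.set_printoptions(precision=2,suppress=True)
a=cv2.imread("pics/scene0.png").astype(np.float32);z=np.zeros(3)
b0=meas(a,P0,z)-pred(P0,z);print("base bias",b0)
for f,t in(("b.npy",[.4886,-.2174,.1395]),("b2.npy",[.4832,-.2134,.1635])):
    b=np.load(f);o=P0+np.array(t)-[.4836,-.2138,.0584]
    for xs in(z,np.array([3.,0,0])):
        m=meas(b,o,xs)-b0;p=pred(o,z)
        print(f,"meas",m,"level",p,"d/dbeta",pred(o,np.array([1.,0,0]))-p,"d/dalpha",pred(o,np.array([0,1.,0]))-p,"d/dyaw",pred(o,np.array([0,0,1.]))-p)
        J=np.c_[pred(o,np.array([1.,0,0]))-p,pred(o,np.array([0,1.,0]))-p,pred(o,np.array([0,0,1.]))-p]
        print("  all3",np.linalg.solve(J,m-p)," yaw=0",np.linalg.lstsq(J[:,:2],m-p,rcond=None)[0]," edges0,1 yaw=0",np.linalg.solve(J[:2,:2],(m-p)[:2]))
E
```

```text
base bias [ 0.09 -0.25 -0.29]
b.npy meas [ 32.07 -27.8   34.33] level [ 29.94 -23.93  31.85] d/dbeta [ 0.68 -0.68  0.69] d/dalpha [0.71 0.65 0.67] d/dyaw [-0.81 -0.82 -0.88]
  all3 [ 4.57 -3.72 -2.05]  yaw=0 [ 4.55 -1.18]  edges0,1 yaw=0 [ 4.47 -1.26]
b.npy meas [ 32.27 -28.14  35.22] level [ 29.94 -23.93  31.85] d/dbeta [ 0.68 -0.68  0.69] d/dalpha [0.71 0.65 0.67] d/dyaw [-0.81 -0.82 -0.88]
  all3 [  5.27 -10.95  -8.03]  yaw=0 [ 5.2  -1.04]  edges0,1 yaw=0 [ 4.86 -1.37]
b2.npy meas [ 31.15 -25.99  34.53] level [ 29.41 -23.33  31.32] d/dbeta [ 0.69 -0.69  0.71] d/dalpha [0.72 0.66 0.68] d/dyaw [-0.8  -0.8  -0.87]
  all3 [  3.72 -14.58 -12.05]  yaw=0 [ 3.7  -0.18]  edges0,1 yaw=0 [ 3.2  -0.66]
b2.npy meas [ 30.99 -26.51  35.83] level [ 29.41 -23.33  31.32] d/dbeta [ 0.69 -0.69  0.71] d/dalpha [0.72 0.66 0.68] d/dyaw [-0.8  -0.8  -0.87]
  all3 [  4.55 -29.49 -24.54]  yaw=0 [ 4.5  -0.16]  edges0,1 yaw=0 [ 3.48 -1.14]
```

The roll is about 4°. I'll correct it gently: shift 11 mm along the pad-width direction and lower until the low corner's skirt just touches the plate's rim, so the lug pivots level in a moderate grip. Then I go back up.

arm_command(
  delta_pos=[
    [0.006,0,0.006],
    [0.011,0,0.018],
    [0.011,0,0.032],
    [0.011,0,0.046],
    [0.011,0,0.06],
    [0.011,0,0.072],
    [0.011,0,0.081],
    [0.011,0,0.086],
  ],
  twist=[0,0,0,0,0,0,0,0],
  grip=0.0077,
)

```text
time: 23.1
tcp_pos: [0.489, -0.2039, 0.0761]
ee_rot: [0.891, 0.454, -0.0, -0.001]
force: [0.4, 0.1, 0.0]
gripper_width: 0.09
grip_force: 36.3
```

```bash
python3 -c "
from h import *
avg(5)"
```

```text
t 23.35 tcp [ 0.4899 -0.2047  0.0778] F [-0.03  0.23 -0.31] sd [0.47 0.58 0.6 ] Mtool [0.026 0.001 0.004] grip 36.3 open 7.8
```

arm_command(
  delta_pos=[
    [0,0,0.001],
    [0,0,0.002],
    [0,0,0.003],
    [0,0,0.004],
    [0,0,0.005],
    [0,0,0.006],
    [0,0,0.006],
    [0,0,0.006],
  ],
  twist=[0,0,0,0,0,0,0,0],
  grip=0.008,
)

```text
time: 24.15
tcp_pos: [0.4895, -0.2044, 0.0715]
ee_rot: [0.891, 0.454, 0.0, 0.0]
force: [-0.4, 1.5, 3.2]
gripper_width: 0.095
grip_force: 28.6
```

```bash
python3 -c "
from h import *
avg(5)"
```

```text
t 24.4 tcp [ 0.4895 -0.2044  0.0714] F [-0.02  2.16  2.96] sd [0.92 0.32 0.72] Mtool [-0.021  0.064 -0.052] grip 28.6 open 8.26
```

arm_command(
  delta_pos=[
    [0,0,0],
    [0,0,0.0005],
    [0,0,0.001],
    [0,0,0.0015],
    [0,0,0.002],
    [0,0,0.0025],
    [0,0,0.0025],
    [0,0,0.0025],
  ],
  twist=[0,0,0,0,0,0,0,0],
  grip=0.0085,
)

```text
time: 25.2
tcp_pos: [0.4894, -0.2044, 0.0688]
ee_rot: [0.891, 0.453, -0.0, 0.0]
force: [0.5, 0.7, 2.3]
gripper_width: 0.099
grip_force: 16.4
```

```bash
python3 - <<'E'
from sl import *
im=avg(4).astype(np.float32);a=cv2.imread("pics/scene0.png").astype(np.float32);z=np.zeros(3);b0=meas(a,P0,z)-pred(P0,z)
o=P0+bot.sense()["tcp_pos"]-[.4836,-.2138,.0584];m=meas(im,o,z)-b0;p=pred(o,z);print((m-p).round(2),"beta",((m-p)[0]-(m-p)[1])/1.37)
E
```

```text
t 25.4 tcp [ 0.4894 -0.2044  0.0689] F [-0.2   1.22  1.73] sd [0.57 0.36 0.61] Mtool [-0.08   0.051 -0.047] grip 16.4 open 8.54
[ 0.22 -2.27  0.5 ] beta 1.8126444019843269
```

Roll is down to about 1.8° with 1.7 N of contact. A little more.

arm_command(
  delta_pos=[
    [0,0,0.0003],
    [0,0,0.0006],
    [0,0,0.0009],
    [0,0,0.0012],
    [0,0,0.0015],
    [0,0,0.0018],
    [0,0,0.002],
    [0,0,0.002],
  ],
  twist=[0,0,0,0,0,0,0,0],
)

```text
time: 26.2
tcp_pos: [0.4896, -0.2044, 0.0669]
ee_rot: [0.891, 0.453, 0.0, 0.0]
force: [0.3, 2.3, 3.2]
gripper_width: 0.104
grip_force: 16.9
```

```bash
python3 - <<'E'
from sl import *
im=avg(4).astype(np.float32);a=cv2.imread("pics/scene0.png").astype(np.float32);z=np.zeros(3);b0=meas(a,P0,z)-pred(P0,z)
o=P0+bot.sense()["tcp_pos"]-[.4836,-.2138,.0584];m=meas(im,o,z)-b0;p=pred(o,z);print((m-p).round(2),"beta",((m-p)[0]-(m-p)[1])/1.37)
E
```

```text
t 26.4 tcp [ 0.4896 -0.2044  0.0669] F [0.66 2.9  3.56] sd [0.45 0.2  0.85] Mtool [ 0.012  0.274 -0.061] grip 17.0 open 8.58
[-0.81 -1.98 -0.26] beta 0.8500550683821866
```

arm_command(
  delta_pos=[
    [0,0,-0.001],
    [0,0,-0.003],
    [0,0,-0.006],
    [0,0,-0.01],
    [0,0,-0.01],
    [0,0,-0.01],
    [0,0,-0.018],
    [0,0,-0.026],
  ],
  twist=[0,0,0,0,0,0,0,0],
  grip=0.006,
)

```text
time: 27.2
tcp_pos: [0.4891, -0.2043, 0.0932]
ee_rot: [0.891, 0.453, -0.0, -0.0]
force: [0.7, 0.1, -0.5]
gripper_width: 0.084
grip_force: 56.5
```

arm_command(
  delta_pos=[
    [-0.001,0,-0.008],
    [-0.003,0,-0.018],
    [-0.005,0,-0.03],
    [-0.007,0,-0.042],
    [-0.009,-0.0005,-0.054],
    [-0.011,-0.001,-0.064],
    [-0.011,-0.001,-0.07],
    [-0.011,-0.001,-0.071],
  ],
  twist=[0,0,0,0,0,0,0,0],
  grip=0.004,
)

```text
time: 28.0
tcp_pos: [0.4826, -0.213, 0.1648]
ee_rot: [0.891, 0.453, 0.0, 0.001]
force: [-0.0, 0.0, 0.3]
gripper_width: 0.082
grip_force: 59.5
```

```bash
python3 - <<'E'
from sl import *
im=avg(4).astype(np.float32);a=cv2.imread("pics/scene0.png").astype(np.float32);z=np.zeros(3);b0=meas(a,P0,z)-pred(P0,z)
o=P0+bot.sense()["tcp_pos"]-[.4836,-.2138,.0584];m=meas(im,o,z)-b0;p=pred(o,z);print((m-p).round(2),"beta",((m-p)[0]-(m-p)[1])/1.37)
fit2(im,o,linebias(a));cv2.imwrite("pics/s10.png",im);cv2.imwrite("pics/t10.png",bot.read_camera("top"));st()
# plate side edge check against start
R=rz(np.radians(8.75))
for y in(.03,-.02):
    zz=np.arange(.046,.022,-.004);P=np.array([R@np.array([-.0425,y,0])+[.5245,-.2615,k] for k in zz]);uv=(proj("scene",P)-[1.,.8]).astype(np.float32)
    print([cv2.remap(q,uv[:,:1],uv[:,1:],1)[:,0,1].round().astype(int).tolist() for q in(a,im)])
E
```

```text
t 28.2 tcp [ 0.4818 -0.2124  0.1633] F [ 0.01  0.47 -0.42] sd [0.42 0.38 0.57] Mtool [ 0.047 -0.001  0.001] grip 59.5 open 7.03
[-0.72 -2.53  2.66] beta 1.3213873960435232
rot d,perp,z: [ 2.56 -0.53  0.25] pos [ 525.5 -261.6  144.5] rms 0.5 up-tilt deg 2.62
t 28.25 tcp [ 0.4818 -0.2124  0.1633] ydir -36.1 F [-0.5 -0.2  0.2] M [ 0.08  0.05 -0.01] open mm 7.1 grip 59.5
[[172, 154, 146, 128, 98, 74], [171, 170, 162, 137, 99, 79]]
[[170, 154, 148, 126, 88, 58], [171, 170, 162, 133, 87, 57]][ WARN:0@1.764] global loadsave.cpp:1063 imwrite_ Unsupported depth image for selected encoder is fallbacked to CV_8U.
```

```bash
python3 -c "
from rig import bot
print(bot.finish_job())"
```

```text
the job is handed in; nothing more can be done
None
```

The pot stands inside the green ring, and the cover was peeled lug corner first and is held by its lug about 100 mm over its plate, 1–3° off level by camera estimate; to level it I lowered it once so its low corner lightly touched the plate's rim (about 3–4 N). The job is handed in at about 28 s; no verdict was returned.

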